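# Put away the sample jars by cap colour

### The job

Put away the sample jars after weighing, by cap colour: pull the blue-fronted drawer open and put every blue-capped jar into it, every yellow-capped jar into the yellow tub and every red-capped jar into the red tub, each down inside its container and not on top of another jar. Then push the drawer fully home. Leave the beaker and the amber reagent bottle where they stand.

Things in the scene. Friction and masses are not known exactly. Their poses are not given: they have to be found in the camera images.
- blue1_center (a point): White square plastic sample jar with a round blue cap: 40 x 40 mm in plan, 80 mm tall (square body 58 mm, then the cap, 38 mm across, 22 mm high), about 0.12 kg. This point is its centre, 40 mm above its underside; z points to the cap, x and y square to its faces. Starts upright on the green mat (4 mm thick); it may be absent (None from the start).
- blue2_center (a point): White square plastic sample jar with a round blue cap: 40 x 40 mm in plan, 80 mm tall (square body 58 mm, then the cap, 38 mm across, 22 mm high), about 0.12 kg. This point is its centre, 40 mm above its underside; z points to the cap, x and y square to its faces. Starts upright on the green mat (4 mm thick); it may be absent (None from the start).
- blue3_center (a point): White square plastic sample jar with a round blue cap: 40 x 40 mm in plan, 80 mm tall (square body 58 mm, then the cap, 38 mm across, 22 mm high), about 0.12 kg. This point is its centre, 40 mm above its underside; z points to the cap, x and y square to its faces. Starts upright on the green mat (4 mm thick); it may be absent (None from the start).
- yellow1_center (a point): White square plastic sample jar with a round yellow cap: 40 x 40 mm in plan, 80 mm tall (square body 58 mm, then the cap, 38 mm across, 22 mm high), about 0.12 kg. This point is its centre, 40 mm above its underside; z points to the cap, x and y square to its faces. Starts upright on the green mat (4 mm thick); it may be absent (None from the start).
- yellow2_center (a point): White square plastic sample jar with a round yellow cap: 40 x 40 mm in plan, 80 mm tall (square body 58 mm, then the cap, 38 mm across, 22 mm high), about 0.12 kg. This point is its centre, 40 mm above its underside; z points to the cap, x and y square to its faces. Starts upright on the green mat (4 mm thick); it may be absent (None from the start).
- red1_center (a point): White square plastic sample jar with a round red cap: 40 x 40 mm in plan, 80 mm tall (square body 58 mm, then the cap, 38 mm across, 22 mm high), about 0.12 kg. This point is its centre, 40 mm above its underside; z points to the cap, x and y square to its faces. Starts upright on the green mat (4 mm thick); it may be absent (None from the start).
- drawer (a joint): Travel in m of the one drawer of the low white drawer unit: 0 is fully shut, 0.18 fully open; it may start up to 20 mm open. Light friction (1.5 N plus slight damping); it stays where it is left. The unit is fixed, 240 mm deep, 290 mm wide, 115 mm tall, with a blue stripe on top near the front, and may stand turned a little.
- drawer_floor (a point): Point on the drawer's inside floor, mid-width, 30 mm behind the front panel, 12 mm above the table, moving with it. -x is the way it opens (towards the robot), y along its width, z up. Inside: x -30 to +175 mm, y +-120 mm. Side and back walls 5 mm thick, 47 mm high; blue front panel 12 mm thick, 92 mm high. Open 0.18 m, x -30 to +150 mm is clear of the unit's top; 90 mm tall things pass under it.
- drawer_handle (a point): Middle of the drawer's steel bar handle: a 10 mm thick round bar, 120 mm long, along the y of the drawer, 88 mm above the table and 27 mm below the unit's top; its axis is 45 mm out from the front of the blue panel, so 40 mm is clear behind the bar. Same axes as the drawer floor; moves with the drawer.
- red_tub_in (a point): Centre of the inside floor of the open red plastic tub, 4 mm above the table: outside 125 mm (x) by 170 mm (y), 60 mm tall, walls 4 mm; fixed to the table. x and y along its sides, z up.
- yellow_tub_in (a point): Centre of the inside floor of the open yellow plastic tub, 4 mm above the table: outside 125 mm (x) by 170 mm (y), 60 mm tall, walls 4 mm; fixed to the table. x and y along its sides, z up.
- beaker_center (a point): Bystander: empty glass beaker, 70 mm across, 90 mm tall; this point is on its axis, half-way up; z up. To be left alone.
- reagent_center (a point): Bystander: amber reagent bottle with a white cap, 76 mm across, 150 mm tall; this point is on its axis, half-way up; z up. To be left alone.
Not all that is in view belongs to the job. Leave any purple or turquoise look-alike of the part that bears red1_center alone. Leave any turquoise look-alike of the part that bears blue2_center alone.

How it is judged (in metres and radians):
On the way:
1. the drawer is pulled open by at least 120 mm (value of joint drawer above 0.12 m), for 0.2 s.
At the end, for the whole second after the job is handed in: The drawer is shut to within 12 mm; the centre of every blue-capped jar lies inside the drawer, of every yellow-capped jar inside the yellow tub and of every red-capped jar inside the red tub (within their walls, and less than 55 mm above their inside floor) (value of joint drawer below 0.012 m and x of blue1_center in the frame of drawer_floor between -0.03 and 0.18 m and y of blue1_center in the frame of drawer_floor between -0.125 and 0.125 m and z of blue1_center in the frame of drawer_floor between 0 and 0.055 m and x of blue2_center in the frame of drawer_floor between -0.03 and 0.18 m and y of blue2_center in the frame of drawer_floor between -0.125 and 0.125 m and z of blue2_center in the frame of drawer_floor between 0 and 0.055 m and x of blue3_center in the frame of drawer_floor between -0.03 and 0.18 m and y of blue3_center in the frame of drawer_floor between -0.125 and 0.125 m and z of blue3_center in the frame of drawer_floor between 0 and 0.055 m and x of yellow1_center in the frame of yellow_tub_in between -0.0625 and 0.0625 m and y of yellow1_center in the frame of yellow_tub_in between -0.085 and 0.085 m and z of yellow1_center in the frame of yellow_tub_in between 0 and 0.055 m and x of yellow2_center in the frame of yellow_tub_in between -0.0625 and 0.0625 m and y of yellow2_center in the frame of yellow_tub_in between -0.085 and 0.085 m and z of yellow2_center in the frame of yellow_tub_in between 0 and 0.055 m and x of red1_center in the frame of red_tub_in between -0.0625 and 0.0625 m and y of red1_center in the frame of red_tub_in between -0.085 and 0.085 m and z of red1_center in the frame of red_tub_in between 0 and 0.055 m); the robot touches nothing.
It fails at once if the beaker is pushed more than 40 mm or tipped over (distance of beaker_center from where it was at the start of the episode above 0.04 m or angle between beaker_center's own z axis and vertical above 0.5 rad).
It fails at once if the amber reagent bottle is pushed more than 40 mm or tipped over (distance of reagent_center from where it was at the start of the episode above 0.04 m or angle between reagent_center's own z axis and vertical above 0.5 rad).
Of blue1, blue2, blue3, yellow1, yellow2, red1 only 5 to 6 are there at a start; the rules pass over those that are not, and their reading is None.
At some moment in a run one of blue1, blue2, blue3, yellow1, yellow2, red1 may be knocked a few centimetres aside while the robot is not near it.
Once in a run the grip may slacken for a moment while it holds something.
It also fails if it takes over 208 s, if anything falls off the work surface, if the arm or the gripper's body presses on something with over 40 N, if the wrist force passes 120 N, or if a joint passes its speed limit or range.

### The arm

A 6-joint arm with a two-finger parallel gripper is mounted at the origin on the work surface. World frame = base frame: x ahead of the robot, y to its left, z up, the work surface at z = 0. Lengths are in m, angles in degrees, forces in N, time in s.
With the tool pointing down it reaches from about 0.4 to 0.825 m from the base axis. Payload 7 kg.
Tool frame: the origin (TCP) lies at the very end of the fingers, on their centre line; the grasp point (between the pads) lies 19 mm behind it (ctrl.grip_depth is the distance from the TCP to the grasp point, in m); z points along the fingers, y is the line along which they close (so a half turn about z gives the same grasp; the last joint's range is limited). The gripper opens to 88 mm and grips with 3 to 60 N. Pads are 19 mm wide; open, the fingers measure 130 mm over their backs; the gripper's body (78 mm by 193 mm) begins 47 mm behind the grasp point.
Start: joints at [79.59, 20.546, 0.682, 0, -70.136, -16.507], TCP at [0.306, 0.602, 0.227] pointing down, gripper open.
Joint ranges: [-176.03, 176.03], [-82.01, 121.73], [-58.28, 71.71], [-173.87, 95.51], [-174.79, -0.11], [-173.66, 173.66]. Speed limits (degrees/s): [136.94, 136.94, 172.46, 180, 180, 180].

### API

Orientations are given as [roll, pitch, yaw] about the fixed x, y, z axes, in that order (R = Rz(yaw) Ry(pitch) Rx(roll)).
In Python, from plant import get_obs, eyes, ctrl, spotter gives the robot as it stands.
- The arm moves only by the shell command python3 -m crank 'ROWS'. ROWS is JSON, one flat list of numbers, 7 for each row, row after row: the turn, a rotation vector about the tool's x, y, z in rad, then the shift along the tool's x, y, z in mm, then the opening, from 0 (shut) to 1 (fully open). A call has 1 to 5 rows; each row shifts and turns the commanded pose from where the row before left it, along the tool's axes as they then stand; what a row does not reach is not made up. A row lasts 1/8 s, in which the tool goes at most 62.5 mm and 10.7 degrees, less where a joint would pass 70% of its speed; a pose out of reach is approached as far as the arm can. A call is refused whole if a number of a shift passes 62.5 or a number of a turn 0.188, either way. A call with a gripper value outside its range is refused whole. The fingers move at their own pace and stop on an object; the grip force is fixed at half the most. Time passes only in rows, so rows that do not move let the fingers close. It gives the time, the measured TCP pose, the force, the opening and the grip force at its end, in the units of the state.
- get_obs(): the state, without advancing time (a new reading comes with each control period).
- eyes.snapshot(name): name is "scene" or "side" or "wrist"; returns the picture (420x560x3 uint8, blue, green, red); there is no depth.
- eyes.camera_model(name): a dict with "fx", "fy", "cx", "cy" (pixels), "extrinsics" (4x4, takes a point from camera to world coordinates). Camera axes: x right, y down, z forward; pixel columns grow to the right and rows downward; lengths in m; the calibration is good to about 2 mm. The wrist camera is an equidistant fisheye: a pixel r from the principal point sees the ray r / f radians off the axis. A picture is of the moment at which its call begins: read the wrist's pose just before it. camera_model takes no time and is no camera call; for the wrist camera it gives the pose at the moment of the call.
- ctrl.close_job(): hands the job in; it is judged then, once.
Trained networks look in the newest picture that a camera, given by its name, has taken for a name from the list of things; names that differ only in an ending like _2 or _b are one class to them, and where a whole thing is asked for, a point or a joint stands for the part that bears it (a point fixed in the world has none). Each returns a list of dicts, best first, with "p" (0 to 1); they miss things now and then, are a little off and sometimes report something else, mostly with a low value. They report only what shows in the picture. A call takes as long as a camera call. They do not tell look-alikes from the thing itself.
- spotter.outline_of(camera, target): "region" (420x560 bool, what is visible of it) and "rect" ([left, top, width, height] in pixels, round what is visible of it).
- spotter.place_of(camera, target): "location" ([column, row] in pixels: a listed point, or the origin of a listed thing).
The state is a dict: "clock": time; "joint_pos": joint angles; "qvel": joint speeds; "tau": joint torques, N m; "tool_pos": TCP position; "orientation": TCP orientation; "force": force on the tool from outside, world axes, zero at the start; "moment": the same for the moment, N m; "opening": finger opening in m; "gripper_force": force on a finger pad.
Only numpy, scipy, OpenCV 4.12 (cv2) and the standard library are available. Lean on these libraries where they do the work, as an engineer would, in place of code of your own. Each camera call takes 0.05 s, during which the arm holds its last target. There are 200 camera calls.

## Working session

There is one attempt and no reset: what is moved stays moved. The work goes in short steps, Python scripts to look and compute and a shell command to move; the robot and the scene stay as the last step left them, time stands still between calls to the robot, and variables do not carry over. Pictures are saved under pics/ and viewed, at most 14 in all, crops included, and the job is handed in when it is done.

```bash
mkdir -p pics; ls; python3 - <<'E'
from plant import get_obs, eyes, ctrl, spotter
import cv2
print(get_obs())
for n in ["scene","side"]:
    cv2.imwrite(f"pics/{n}0.png",eyes.snapshot(n)); m=eyes.camera_model(n); print(n,m)
E
```

```text
pics
{'clock': 0.0, 'joint_pos': array([ 7.95889581e+01,  2.05916659e+01,  6.32799335e-01, -2.16417992e-02,
       -7.01368502e+01, -1.65073991e+01]), 'qvel': array([-0.11611623, -0.11477225,  0.02371356, -0.02928068, -0.01334656,
       -0.01034425]), 'tau': array([-1.18738695e-03, -5.82705116e+01,  2.93058211e+01,  6.99716136e+00,
        6.69296103e-03, -1.60646036e-04]), 'tool_pos': array([0.30537183, 0.60140273, 0.22560791]), 'orientation': array([ 1.79902447e+02, -7.69372454e-03, -2.69258047e+01]), 'force': array([-0.07522067,  0.17281983,  0.25877144]), 'moment': array([ 0.00223392, -0.0233487 , -0.01597891]), 'gripper_force': 0.0, 'opening': 0.08754353631329376}
scene {'fx': 400.3852738150657, 'fy': 400.3852738150657, 'cx': 280.4876228580363, 'cy': 208.27503306359262, 'extrinsics': array([[ 0.90053014,  0.30262059, -0.31219584,  0.88024055],
       [ 0.43450176, -0.60005421,  0.67167192, -0.54954251],
       [ 0.01592732, -0.74051045, -0.67185608,  0.74961316],
       [ 0.        ,  0.        ,  0.        ,  1.        ]])}
side {'fx': 389.1109175523842, 'fy': 389.1109175523842, 'cx': 286.5185751064888, 'cy': 202.25862530945219, 'extrinsics': array([[ 0.88249096, -0.29504242,  0.36627814,  0.12109996],
       [-0.4699384 , -0.58488192,  0.66111349, -0.67865068],
       [ 0.01917293, -0.75555484, -0.65480477,  0.83373802],
       [ 0.        ,  0.        ,  0.        ,  1.        ]])}
```

View pics/scene0.png

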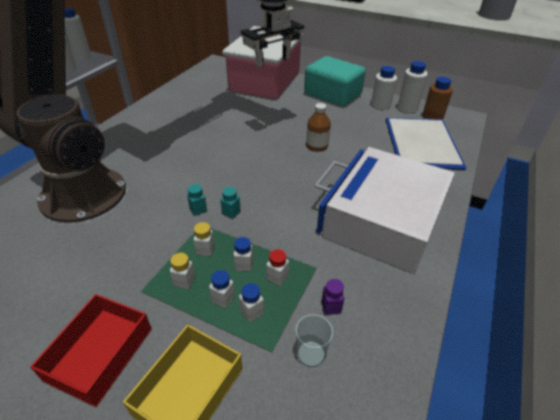

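View pics/side0.png

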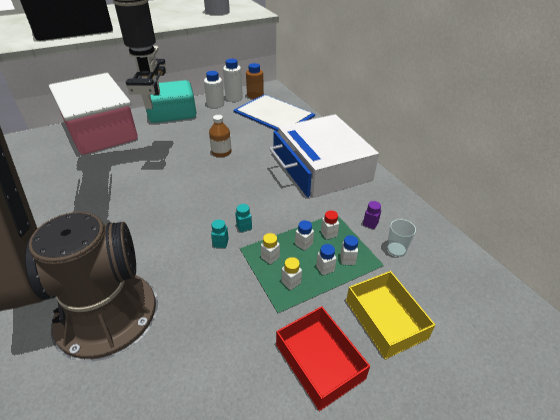

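The scene view shows blue caps at (243,245), (221,280), (251,294). Yellow caps are at (203,230) and (180,262), and the red cap is at (278,258). The look-alikes are turquoise (196,190), (230,195) and purple (334,290); I leave those alone. The side view shows the same set of six.

```bash
cat > h.py <<'E'
import numpy as np, cv2
from plant import get_obs, eyes, ctrl, spotter
def ray(n,px,m=None):
    m=m or eyes.camera_model(n); x=(px[0]-m['cx'])/m['fx']; y=(px[1]-m['cy'])/m['fy']
    if n=='wrist':
        r=np.hypot(x,y)+1e-12; d=np.array([x/r*np.sin(r),y/r*np.sin(r),np.cos(r)])
    else: d=np.array([x,y,1.])
    E=m['extrinsics']; return E[:3,3],E[:3,:3]@d
def onz(n,px,z,m=None):
    o,d=ray(n,px,m); return o+d*(z-o[2])/d[2]
def tri(a,b):
    (o,d),(p,e)=a,b; A=np.stack([d,-e],1); s=np.linalg.lstsq(A,p-o,rcond=None)[0]
    u,v=o+s[0]*d,p+s[1]*e; return (u+v)/2,np.linalg.norm(u-v)
E
python3 - <<'E'
from h import *
np.set_printoptions(precision=3,suppress=True)
H={'blue1_center':.044,'yellow1_center':.044,'red1_center':.044,'drawer_handle':.088,'red_tub_in':.004,'yellow_tub_in':.004,'beaker_center':.045,'reagent_center':.075,'drawer_floor':.012}
for n in ['scene','side']:
    eyes.snapshot(n)
    for t,z in H.items():
        print(n,t,[(np.round(q['p'],2),np.round(q['location']),onz(n,q['location'],z)[:2]) for q in spotter.place_of(n,t)[:6] if q['p']>.3])
E
```

```text
scene blue1_center [(np.float64(0.62), array([252., 304.]), array([ 0.628, -0.138]))]
scene yellow1_center [(np.float64(0.56), array([204., 239.]), array([ 0.436, -0.027]))]
scene red1_center [(np.float64(0.94), array([279., 266.]), array([ 0.634, -0.022])), (np.float64(0.8), array([227., 201.]), array([0.413, 0.119])), (np.float64(0.57), array([332., 298.]), array([ 0.772, -0.049]))]
scene drawer_handle [(np.float64(0.66), array([323., 175.]), array([0.618, 0.287]))]
scene red_tub_in [(np.float64(0.93), array([ 99., 352.]), array([ 0.397, -0.346]))]
scene yellow_tub_in [(np.float64(0.64), array([190., 388.]), array([ 0.6  , -0.325]))]
scene beaker_center [(np.float64(0.68), array([308., 344.]), array([ 0.767, -0.169]))]
scene reagent_center [(np.float64(0.65), array([319., 126.]), array([0.505, 0.539]))]
scene drawer_floor []
side blue1_center [(np.float64(0.97), array([351., 248.]), array([ 0.63 , -0.131]))]
side yellow1_center [(np.float64(0.66), array([269., 248.]), array([ 0.431, -0.029]))]
side red1_center [(np.float64(0.88), array([242., 216.]), array([0.416, 0.123])), (np.float64(0.87), array([330., 223.]), array([ 0.632, -0.02 ])), (np.float64(0.68), array([376., 212.]), array([ 0.783, -0.044]))]
side drawer_handle [(np.float64(0.6), array([273., 157.]), array([0.606, 0.3  ]))]
side red_tub_in [(np.float64(0.58), array([319., 358.]), array([ 0.401, -0.343]))]
side yellow_tub_in [(np.float64(0.76), array([382., 321.]), array([ 0.586, -0.332]))]
side beaker_center [(np.float64(0.81), array([401., 236.]), array([ 0.783, -0.158]))]
side reagent_center [(np.float64(0.73), array([222., 136.]), array([0.509, 0.526]))]
side drawer_floor [(np.float64(0.61), array([402., 239.]), array([ 0.805, -0.148])), (np.float64(0.57), array([300., 168.]), array([0.712, 0.293]))]
```

```bash
cat > look.py <<'E'
from h import *
np.set_printoptions(precision=3,suppress=True)
R={'blue':((105,120,60),(128,255,255)),'yellow':((20,120,80),(35,255,255)),'red':((0,150,70),(6,255,255))}
def blobs(n,c,img,lo=40,hi=9000):
    h=cv2.cvtColor(img,cv2.COLOR_BGR2HSV); m=cv2.inRange(h,*[np.array(v) for v in R[c]])
    k,l,s,ce=cv2.connectedComponentsWithStats(m)
    return [(s[i,4],ce[i],l==i) for i in range(1,k) if lo<s[i,4]<hi]
if __name__=='__main__':
  for n in ['scene','side']:
    im=eyes.snapshot(n)
    for c in R:
        for a,ce,m in blobs(n,c,im):
            pts=np.argwhere(m)[:,::-1]
            z=.073 if a<600 else (.115 if c=='blue' else .06)
            w=np.array([onz(n,p,z)[:2] for p in pts[::max(1,len(pts)//400)]],np.float32)
            r=cv2.minAreaRect(w*1000)
            print(n,c,a,ce.round(),onz(n,ce,z)[:2],'' if a<300 else np.round(cv2.boxPoints(r)).tolist())
E
python3 look.py
```

```text
scene blue 119 [418.  66.] [0.696 1.189] 
scene blue 107 [388.  70.] [0.593 1.082] 
scene blue 108 [444.  81.] [0.816 1.086] 
scene blue 50 [ 84. 114.] [-0.223  0.251] 
scene blue 97 [392. 136.] [0.733 0.591] 
scene blue 671 [ 15. 159.] [-0.137 -0.058] [[-189.0, -127.0], [-98.0, -129.0], [-96.0, -2.0], [-186.0, -0.0]]
scene blue 392 [336. 187.] [0.663 0.269] [[641.0, 472.0], [650.0, 91.0], [684.0, 92.0], [675.0, 473.0]]
scene blue 434 [359. 178.] [0.705 0.336] [[685.0, 244.0], [712.0, 242.0], [725.0, 445.0], [698.0, 447.0]]
scene blue 104 [452. 166.] [0.929 0.512] 
scene blue 207 [242. 244.] [ 0.541 -0.023] 
scene blue 254 [220. 279.] [ 0.548 -0.129] 
scene blue 275 [250. 292.] [ 0.622 -0.13 ] Traceback (most recent call last):
  File "look.py", line 15, in <module>
    w=np.array([onz(n,p,z)[:2] for p in pts[::max(1,len(pts)//400)]],np.float32)
                ~~~^^^^^^^
  File "h.py", line 10, in onz
    o,d=ray(n,px,m); return o+d*(z-o[2])/d[2]
        ~~~^^^^^^^^
  File "h.py", line 4, in ray
    m=m or eyes.camera_model(n); x=(px[0]-m['cx'])/m['fx']; y=(px[1]-m['cy'])/m['fy']
           ~~~~~~~~~~~~~~~~~^^^
ValueError: time passes only in moves, steps and waits
```

```bash
sed -i "s/^def ray(n,px,m=None):/C={}\ndef ray(n,px,m=None):\n    if m is None and n!='wrist': m=C[n]=C.get(n) or eyes.camera_model(n)/; s/m=m or eyes/m=m or eyes/" h.py
python3 look.py
```

```text
scene blue 118 [418.  66.] [0.695 1.189] 
scene blue 100 [388.  70.] [0.594 1.084] 
scene blue 106 [444.  81.] [0.816 1.086] 
scene blue 50 [ 84. 115.] [-0.222  0.251] 
scene blue 95 [392. 136.] [0.732 0.593] 
scene blue 670 [ 15. 159.] [-0.137 -0.057] [[-186.0, -0.0], [-186.0, -129.0], [-98.0, -129.0], [-98.0, -0.0]]
scene blue 380 [336. 187.] [0.663 0.271] [[641.0, 472.0], [650.0, 91.0], [684.0, 92.0], [675.0, 473.0]]
scene blue 431 [359. 178.] [0.705 0.336] [[685.0, 244.0], [712.0, 242.0], [725.0, 445.0], [698.0, 447.0]]
scene blue 106 [453. 166.] [0.93  0.512] 
scene blue 205 [242. 244.] [ 0.541 -0.023] 
scene blue 256 [220. 279.] [ 0.548 -0.129] 
scene blue 272 [250. 292.] [ 0.622 -0.13 ] 
scene yellow 192 [202. 230.] [ 0.432 -0.025] 
scene yellow 241 [179. 261.] [ 0.443 -0.127] 
scene yellow 5736 [186. 380.] [ 0.606 -0.333] [[532.0, -417.0], [658.0, -426.0], [670.0, -250.0], [544.0, -242.0]]
scene yellow 85 [224. 394.] [ 0.682 -0.329] 
scene red 204 [277. 257.] [ 0.629 -0.022] 
scene red 4680 [ 92. 349.] [ 0.417 -0.361] [[333.0, -269.0], [347.0, -446.0], [498.0, -434.0], [484.0, -257.0]]
side blue 98 [231.  63.] [0.801 1.161] 
side blue 93 [254.  67.] [0.882 1.062] 
side blue 104 [212.  75.] [0.662 1.06 ] 
side blue 1042 [288. 158.] [0.631 0.24 ] [[588.0, 45.0], [678.0, 43.0], [689.0, 647.0], [599.0, 649.0]]
side blue 45 [308. 117.] [0.869 0.512] 
side blue 255 [304. 145.] [0.749 0.338] 
side blue 151 [305. 227.] [ 0.543 -0.026] 
side blue 166 [350. 242.] [ 0.622 -0.132] 
side blue 175 [327. 251.] [ 0.549 -0.131] 
side yellow 174 [270. 240.] [ 0.433 -0.027] 
side yellow 199 [292. 265.] [ 0.445 -0.128] 
side yellow 4556 [389. 314.] [ 0.58  -0.348] [[502.0, -429.0], [653.0, -439.0], [665.0, -250.0], [514.0, -241.0]]
side red 139 [331. 217.] [ 0.63  -0.024] 
side red 5510 [321. 357.] [ 0.388 -0.365] [[314.0, -269.0], [327.0, -452.0], [466.0, -442.0], [453.0, -259.0]]
```

```bash
cat > plan.py <<'E'
# python3 plan.py x y z yaw_deg [x y z yaw ...]: prints rows (without opening) from present pose, in tool axes, mm / rad
import sys; from h import *
from scipy.spatial.transform import Rotation as Ro
o=get_obs(); p=np.array(o['tool_pos'])*1000; R=Ro.from_euler('xyz',o['orientation'],degrees=True)
a=np.array(sys.argv[1:],float).reshape(-1,4)
for t in a:
    tp=t[:3]*1000; best=None
    T=Ro.from_euler('xyz',[180,0,t[3]],degrees=True); rv=(R.inv()*T).as_rotvec()
    n=int(max(1,np.ceil(np.linalg.norm(tp-p)/61),np.ceil(np.linalg.norm(rv)/.18)))
    print('->',t)
    for i in range(n):
        rv=(R.inv()*T).as_rotvec()/(n-i); rv=np.round(rv,3 if i==n-1 else 2); s=np.round(R.inv().apply((tp-p)/(n-i)))
        p=p+R.apply(s); R=R*Ro.from_rotvec(rv)
        print(','.join(f'{v:g}' for v in [*rv,*s]))
print('t',o['clock'],'now',np.round(o['tool_pos'],4),np.round(o['orientation'],1),'open',round(o['opening'],4),'gf',round(o['gripper_force'],1),'f',np.round(o['force'],1))
E
python3 plan.py .5 .29 .33 -94; python3 -c "
from h import *
m=eyes.camera_model('wrist');o=get_obs()
print(m,o['tool_pos'])"
```

```text
-> [  0.5    0.29   0.33 -94.  ]
0,-0,0.17,45,27,-15
0,-0,0.17,49,19,-15
0,-0,0.17,51,11,-15
0,-0,0.17,53,2,-15
0,-0,0.16,52,-7,-14
0,-0,0.17,50,-16,-15
0,-0,0.161,47,-23,-14
t 1.25 now [0.3056 0.6018 0.2265] [180.   -0.  -26.9] open 0.0879 gf 0.0 f [-0.  -0.4 -0.3]
{'fx': 325.19226210127806, 'fy': 325.19226210127806, 'cx': 286.4465878256128, 'cy': 214.73738495062096, 'extrinsics': array([[-4.52099240e-01, -8.63579950e-01, -2.23239665e-01,
         3.65800296e-01],
       [-8.91967147e-01,  4.37446316e-01,  1.14172370e-01,
         5.71099143e-01],
       [-9.41600291e-04,  2.50739689e-01, -9.68054090e-01,
         3.85409279e-01],
       [ 0.00000000e+00,  0.00000000e+00,  0.00000000e+00,
         1.00000000e+00]])} [0.30555971 0.60181272 0.22653502]
```

```bash
python3 -m crank '[0,0,0.17,45,27,-15,1, 0,0,0.17,49,19,-15,1, 0,0,0.17,51,11,-15,1, 0,0,0.17,53,2,-15,1, 0,0,0.16,52,-7,-14,1]'; python3 -m crank '[0,0,0.17,50,-16,-15,1, 0,0,0.161,47,-23,-14,1, 0,0,0,0,0,0,1, 0,0,0,0,0,0,1]'
python3 - <<'E'
from h import *
m=eyes.camera_model('wrist'); im=eyes.snapshot('wrist'); cv2.imwrite('pics/w1.png',im)
np.set_printoptions(precision=3,suppress=True)
for t,z in (('drawer_handle',.088),('drawer_floor',.012)):
    for q in spotter.place_of('wrist',t)[:2]: print(t,q['p'],q['location'],onz('wrist',q['location'],z,m))
for q in spotter.outline_of('wrist','drawer_handle')[:2]:
    print(q['p'],q['rect'])
print(m['extrinsics'],get_obs()['tool_pos'])
E
```

```text
clock: 1.88
tool_pos: [0.4449, 0.3771, 0.3014]
orientation: [-180.0, 0.0, -75.3]
force: [0.6, 0.4, -0.7]
opening: 0.0879
gripper_force: 0.0
clock: 2.38
tool_pos: [0.4997, 0.2896, 0.3295]
orientation: [180.0, 0.0, -94.0]
force: [1.0, 0.4, 0.1]
opening: 0.0876
gripper_force: 0.0
drawer_handle 0.7 [193.2, 196.2] [0.621 0.293 0.088]
drawer_floor 0.84 [155.3, 190.4] [0.707 0.292 0.012]
0.58 [137.8, 86.8, 61.3, 176.0]
[[-0.998  0.067  0.017  0.495]
 [ 0.069  0.965  0.251  0.222]
 [ 0.     0.252 -0.968  0.488]
 [ 0.     0.     0.     1.   ]] [0.499 0.291 0.329]
```

View pics/w1.png

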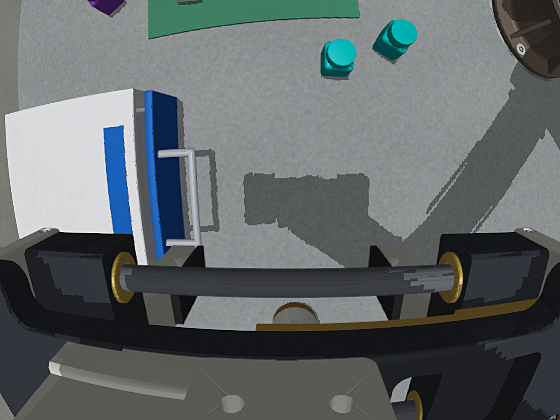

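The wrist view shows the handle bar running from (191,151) to (197,243), with the fingers hiding little of it. The drawer is slightly ajar.

```bash
python3 - <<'E'
from h import *
m=eyes.camera_model('wrist')
P=lambda u,v,z: onz('wrist',(u,v),z,m)[:2].round(4)
a,b=P(191,152,.088),P(197,242,.088); c=(a+b)/2
print(a,b,c,np.degrees(np.arctan2(*(b-a)[::1])),np.linalg.norm(b-a))
print('unit front top edge',P(134,90,.115),P(144,230,.115))
E
python3 plan.py .618 .292 .15 -95 .618 .292 .069 -95
```

```text
[0.6163 0.2372] [0.6237 0.3563] [0.62    0.29675] 3.555368852849395 0.11932966940371537
unit front top edge [0.6758 0.1509] [0.6853 0.3277]
-> [  0.618   0.292   0.15  -95.   ]
0,-0,0,-2,-30,45
0,-0,0.01,-3,-30,45
0,-0,0,-3,-29,45
0,-0,0.009,-2,-30,44
-> [ 6.18e-01  2.92e-01  6.90e-02 -9.50e+01]
0,-0,0,-0,0,41
0,-0,0,-0,0,40
t 2.575 now [0.4991 0.2906 0.3291] [180.   -0.  -93.9] open 0.0874 gf 0.0 f [ 0.  -0.1 -0.6]
```

```bash
python3 -m crank '[0,0,0,-2,-30,45,0.33, 0,0,0,-3,-30,45,0.33, 0,0,0,-3,-29,45,0.33, 0,0,0,-2,-29,44,0.33, 0,0,0,0,0,0,0.33]'; python3 plan.py .617 .295 .071 -93.6
```

```text
clock: 3.2
tool_pos: [0.6168, 0.2906, 0.1446]
orientation: [179.6, -0.3, -94.0]
force: [-0.8, -0.3, 0.8]
opening: 0.043
gripper_force: 0.0
-> [ 6.17e-01  2.95e-01  7.10e-02 -9.36e+01]
0,-0,-0,-2,-0,37
0.007,-0.006,-0.007,-3,-0,37
t 3.2 now [0.6168 0.2906 0.1446] [179.6  -0.3 -94. ] open 0.043 gf 0.0 f [-0.8 -0.3  0.8]
```

```bash
python3 -m crank '[0,0,0,-2,0,0,0.33, 0,0,-0.007,-3,0,37,0.33, 0,0,0,0,0,40,0.33, 0,0,0,0,0,0,0, 0,0,0,0,0,0,0]';python3 -m crank '[0,0,0,0,0,0,0, 0,0,0,0,0,0,0, 0,0,0,0,0,0,0]'; python3 plan.py .617 .295 .071 -93.6
```

```text
clock: 3.82
tool_pos: [0.6195, 0.2977, 0.0766]
orientation: [-179.8, 0.1, -93.5]
force: [-1.1, 0.7, 1.3]
opening: 0.0138
gripper_force: 0.0
clock: 4.2
tool_pos: [0.6199, 0.2978, 0.0767]
orientation: [-179.8, 0.2, -93.6]
force: [-1.8, 1.4, 7.7]
opening: 0.0089
gripper_force: 30.0
-> [ 6.17e-01  2.95e-01  7.10e-02 -9.36e+01]
-0.004,0.003,0.001,3,3,6
t 4.2 now [0.6199 0.2978 0.0767] [-179.8    0.2  -93.6] open 0.0089 gf 30.0 f [-1.8  1.4  7.7]
```

```bash
python3 -m crank '[0,0,0,0,30,0,0, 0,0,0,0,40,0,0, 0,0,0,0,40,0,0, 0,0,0,0,40,0,0, 0,0,0,0,18,0,0]';python3 -m crank '[0,0,0,0,4,0,0, 0,0,0,0,0,0,0, 0,0,0,0,0,0,0]'; python3 plan.py .45 .295 .071 -93.6
```

```text
clock: 4.82
tool_pos: [0.451, 0.3082, 0.0767]
orientation: [-179.8, 0.2, -93.5]
force: [2.6, -3.7, 9.3]
opening: 0.0089
gripper_force: 30.0
clock: 5.2
tool_pos: [0.4498, 0.3083, 0.0766]
orientation: [-179.7, 0.2, -93.5]
force: [8.4, -5.3, 7.5]
opening: 0.0087
gripper_force: 30.0
-> [ 4.50e-01  2.95e-01  7.10e-02 -9.36e+01]
-0.005,0.003,0.001,13,-1,6
t 5.2 now [0.4498 0.3083 0.0766] [-179.7    0.2  -93.5] open 0.0087 gf 30.0 f [ 8.4 -5.3  7.5]
```

```bash
python3 -m crank '[0,0,0,0,0,0,0.35, 0,0,0,0,0,0,0.35, 0,0,0,0,0,-60,0.35, 0,0,0,0,0,-62,0.35, 0,0,0,0,0,-62,0.35]'; python3 plan.py .5 -.08 .35 0
```

```text
clock: 5.82
tool_pos: [0.4463, 0.3071, 0.2598]
orientation: [180.0, 0.0, -93.6]
force: [0.3, 1.2, -1.1]
opening: 0.0304
gripper_force: 0.0
-> [ 0.5  -0.08  0.35  0.  ]
0,0,-0.16,38,-8,-9
0,0,-0.16,39,-2,-9
-0,0,-0.16,39,5,-9
-0,0,-0.16,38,11,-9
-0,0,-0.17,35,17,-9
-0,0,-0.16,32,22,-9
-0,0,-0.17,28,27,-9
-0,0,-0.16,23,32,-9
-0,0,-0.17,18,35,-9
-0,0,-0.164,11,37,-9
t 5.825 now [0.4463 0.3071 0.2598] [180.    0.  -93.6] open 0.0304 gf 0.0 f [ 0.3  1.2 -1.1]
```

```bash
python3 -m crank '[0,0,-0.16,38,-8,-9,0.8, 0,0,-0.16,39,-2,-9,0.8, 0,0,-0.16,39,5,-9,0.8, 0,0,-0.16,38,11,-9,0.8, 0,0,-0.17,35,17,-9,0.8]'; python3 -m crank '[0,0,-0.16,32,22,-9,0.8, 0,0,-0.17,28,27,-9,0.8, 0,0,-0.16,23,32,-9,0.8, 0,0,-0.17,18,35,-9,0.8, 0,0,-0.164,11,37,-9,0.8]'; python3 -m crank '[0,0,0,0,0,0,0.8, 0,0,0,0,0,0,0.8]'
python3 - <<'E'
from h import *
from look import blobs
m=eyes.camera_model('wrist'); im=eyes.snapshot('wrist'); cv2.imwrite('pics/w2.png',im)
for c in ('blue','yellow','red'):
    for a,ce,_ in blobs('wrist',c,im): print(c,a,ce.round(),onz('wrist',ce,.082,m)[:2].round(3))
E
```

```text
clock: 6.45
tool_pos: [0.4731, 0.1123, 0.3031]
orientation: [-180.0, 0.0, -46.9]
force: [0.1, 0.0, 0.2]
opening: 0.0691
gripper_force: 0.0
clock: 7.08
tool_pos: [0.4996, -0.0809, 0.348]
orientation: [-180.0, -0.0, 0.3]
force: [0.6, -0.3, 1.2]
opening: 0.0698
gripper_force: 0.0
clock: 7.32
tool_pos: [0.4996, -0.0796, 0.3474]
orientation: [-180.0, 0.0, -0.1]
force: [-0.5, -0.5, -0.3]
opening: 0.0703
gripper_force: 0.0
blue 1627 [45. 51.] [0.728 0.305]
blue 653 [326.  91.] [ 0.622 -0.131]
blue 637 [325. 146.] [ 0.55 -0.13]
blue 631 [245. 151.] [ 0.543 -0.026]
blue 2138 [ 70. 188.] [0.501 0.258]
yellow 8832 [444. 117.] [ 0.597 -0.298]
yellow 634 [322. 222.] [ 0.447 -0.128]
yellow 615 [248. 230.] [ 0.436 -0.027]
yellow 578 [147. 278.] [0.356 0.136]
yellow 551 [426. 278.] [ 0.356 -0.294]
yellow 2359 [385. 320.] [ 0.285 -0.236]
yellow 124 [395. 406.] [ 0.071 -0.291]
red 647 [243.  85.] [ 0.63  -0.024]
red 3897 [439. 222.] [ 0.447 -0.303]
```

View pics/w2.png

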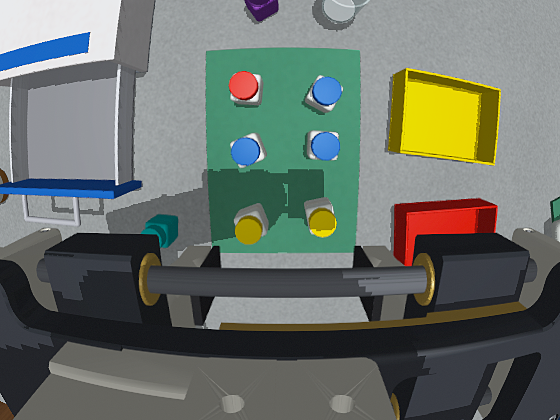

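Open drawer at left (inside around (70,120)). Red cap at (243,85), blue caps at (326,91), (325,146), (245,151), yellow at (322,222), (248,230). The blue at (245,151) and some others are turned. Enlarging to confirm colours and read the yaws.

```bash
python3 - <<'E'
from h import *
im=cv2.imread('pics/w2.png')[60:250,215:360]; cv2.imwrite('pics/w2c.png',cv2.resize(im,None,fx=3.1,fy=3.1,interpolation=cv2.INTER_CUBIC))
E
```

```text
(no output)
```

View pics/w2c.png

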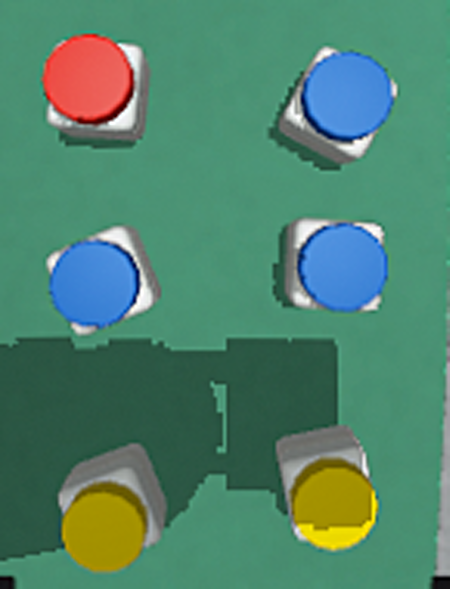

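Confirmed: six jars to take, yaws about −5° (red), −31°, −2°, +25° (blue), and +25°, +7° (yellow). I start with the blue one at (245,151).

```bash
python3 plan.py .543 -.026 .13 25 .543 -.026 .031 25
```

```text
-> [ 0.543 -0.026  0.13  25.   ]
-0,0,-0.11,11,-13,54
-0,0,-0.11,12,-12,54
-0,0,-0.11,14,-11,55
-0,0,-0.107,14,-9,54
-> [ 0.543 -0.026  0.031 25.   ]
-0,0,-0,0,-0,50
-0,0,-0,0,-0,49
t 7.375 now [ 0.4996 -0.0793  0.3473] [-1.8e+02  0.0e+00 -1.0e-01] open 0.07 gf 0.0 f [ 0.4  0.4 -0.8]
```

```bash
python3 -m crank '[0,0,-0.11,11,-13,54,0.8, 0,0,-0.11,12,-12,54,0.8, 0,0,-0.11,14,-11,55,0.8, 0,0,-0.107,14,-9,54,0.8, 0,0,0,0,0,0,0.8]'; python3 -m crank '[0,0,0,0,0,50,0.8, 0,0,0,0,0,49,0.8, 0,0,0,0,0,0,0.8, 0,0,0,0,0,0,0, 0,0,0,0,0,0,0]';python3 -m crank '[0,0,0,0,0,0,0, 0,0,0,0,0,0,0, 0,0,0,0,0,-45,0, 0,0,0,0,0,-60,0, 0,0,0,0,0,-60,0]'; python3 plan.py .558 .24 .20 -3.6 .558 .24 .042 -3.6
```

```text
clock: 8.0
tool_pos: [0.5404, -0.0256, 0.1263]
orientation: [-179.9, 0.5, 25.1]
force: [0.6, -0.9, 0.4]
opening: 0.0698
gripper_force: 0.0
clock: 8.62
tool_pos: [0.5449, -0.0262, 0.0342]
orientation: [179.9, -0.2, 25.1]
force: [-0.2, 0.3, -0.1]
opening: 0.0556
gripper_force: 0.0
clock: 9.25
tool_pos: [0.5425, -0.0269, 0.1984]
orientation: [-180.0, 0.0, 25.0]
force: [2.1, 0.0, -0.1]
opening: 0.0402
gripper_force: 29.7
-> [ 0.558  0.24   0.2   -3.6  ]
0,0,0.1,25,-47,-0
0,0,0.1,21,-49,-0
0,0,0.1,16,-51,-1
0,0,0.1,10,-53,-0
0,0.001,0.1,5,-53,-1
-> [ 0.558  0.24   0.042 -3.6  ]
0,-0,-0,-0,-0,53
0,-0,-0,-0,-0,53
0,-0,-0,-0,-0,52
t 9.25 now [ 0.5425 -0.0269  0.1984] [-180.    0.   25.] open 0.0402 gf 29.7 f [ 2.1  0.  -0.1]
```

```bash
python3 -m crank '[0,0,0.1,25,-47,0,0, 0,0,0.1,21,-49,0,0, 0,0,0.1,16,-51,-1,0, 0,0,0.1,10,-53,0,0, 0,0,0.1,5,-53,-1,0]'; python3 -m crank '[0,0,0,0,0,0,0, 0,0,0,0,0,50,0, 0,0,0,0,0,50,0, 0,0,0,0,0,45,0, 0,0,0,0,0,0,0]'; python3 plan.py .558 .24 .0425 -3.6
python3 - <<'E'
from h import *
m=eyes.camera_model('wrist');cv2.imwrite('pics/w3.png',eyes.snapshot('wrist'))
E
```

```text
clock: 9.88
tool_pos: [0.5583, 0.2415, 0.1987]
orientation: [180.0, 0.0, -3.8]
force: [0.4, -1.1, -0.5]
opening: 0.04
gripper_force: 29.7
clock: 10.5
tool_pos: [0.5563, 0.2374, 0.0504]
orientation: [179.7, 0.3, -3.6]
force: [-0.2, 0.0, -0.3]
opening: 0.0399
gripper_force: 29.7
-> [ 0.558   0.24    0.0425 -3.6   ]
0.005,0.006,-0.001,2,-3,8
t 10.5 now [0.5563 0.2374 0.0504] [179.7   0.3  -3.6] open 0.0399 gf 29.7 f [-0.2  0.  -0.3]
```

View pics/w3.png

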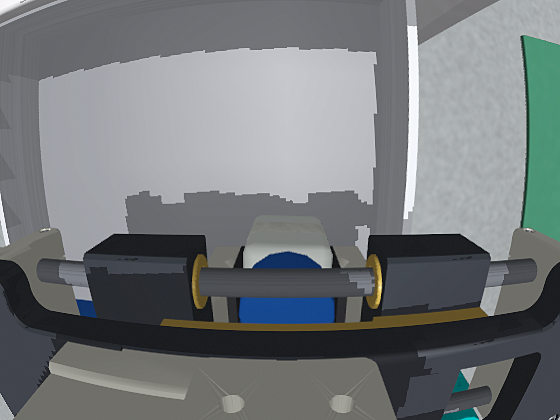

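The wrist view shows the blue-capped jar (290,285) held inside the drawer, clear of the side wall (410,150). I lower it and release.

```bash
python3 -m crank '[0,0,0,2,-2,7,0, 0,0,0,0,0,0,0, 0,0,0,0,0,0,0.63, 0,0,0,0,0,0,0.63, 0,0,0,0,0,-55,0.63]'; python3 -m crank '[0,0,0,0,0,-60,0.7, 0,0,0,0,0,-50,0.8]'; python3 plan.py .552 -.12 .2 -2 .551 -.13 .13 -2 .551 -.13 .031 -2
```

```text
clock: 11.18
tool_pos: [0.5584, 0.2402, 0.0985]
orientation: [179.7, 0.4, -3.6]
force: [0.3, 0.8, 0.4]
opening: 0.0548
gripper_force: 0.0
clock: 11.42
tool_pos: [0.561, 0.2419, 0.2146]
orientation: [-179.9, -0.1, -3.6]
force: [1.5, 1.0, -1.2]
opening: 0.0663
gripper_force: 0.0
-> [ 0.552 -0.12   0.2   -2.   ]
-0,-0,-0,2,60,2
-0,-0,-0.01,2,60,2
-0,-0,-0,2,60,3
-0,-0,-0.01,2,61,2
-0,-0,-0,1,60,3
-0.001,-0.002,-0.008,1,61,2
-> [ 0.551 -0.13   0.13  -2.   ]
-0,0,0,-0,5,35
-0,0,0,-1,5,35
-> [ 0.551 -0.13   0.031 -2.   ]
-0,0,0,0,-0,50
-0,0,0,0,-0,49
t 11.425 now [0.561  0.2419 0.2146] [-1.799e+02 -1.000e-01 -3.600e+00] open 0.0663 gf 0.0 f [ 1.5  1.  -1.2]
```

```bash
cat > chk.py <<'E'
from h import *
from look import blobs
import sys
for n in sys.argv[1:] or ['side']:
    im=eyes.snapshot(n); m=eyes.camera_model(n)
    for c in ('blue','yellow','red'):
        for a,ce,_ in blobs(n,c,im,20,900):
            w=onz(n,ce,.082 if n=='wrist' else .073,m)[:2].round(3)
            if .35<w[0]<.75 and -.45<w[1]<.45: print(n,c,a,w,ce.round())
E
python3 -m crank '[0,0,0,2,60,2,0.8, 0,0,-0.01,2,60,2,0.8, 0,0,0,2,60,3,0.8, 0,0,-0.01,2,61,2,0.8, 0,0,0,1,60,3,0.8]'; python3 chk.py side scene; python3 plan.py .551 -.13 .13 -2 .551 -.13 .031 -2
```

```text
clock: 12.05
tool_pos: [0.5531, -0.061, 0.2003]
orientation: [-180.0, -0.1, -2.4]
force: [1.9, 0.6, 0.1]
opening: 0.0705
gripper_force: 0.0
side blue 769 [0.491 0.262] [246. 176.]
side blue 110 [0.565 0.251] [268. 172.]
side blue 164 [ 0.623 -0.132] [350. 242.]
side blue 174 [ 0.549 -0.131] [327. 251.]
side yellow 177 [ 0.434 -0.026] [270. 240.]
side yellow 203 [ 0.445 -0.128] [292. 265.]
side red 139 [ 0.63  -0.024] [331. 217.]
scene blue 429 [0.704 0.336] [359. 178.]
scene blue 255 [ 0.549 -0.129] [220. 279.]
scene blue 275 [ 0.622 -0.13 ] [250. 292.]
scene yellow 196 [ 0.432 -0.025] [202. 230.]
scene yellow 242 [ 0.443 -0.127] [179. 261.]
scene red 206 [ 0.629 -0.022] [277. 257.]
-> [ 0.551 -0.13   0.13  -2.   ]
0,0,-0.01,1,33,35
0,0,-0.003,1,33,35
-> [ 0.551 -0.13   0.031 -2.   ]
0,0,0,-0,0,49
0,0,0,-0,0,50
t 12.15 now [ 0.5522 -0.0638  0.1997] [180.    0.   -2.7] open 0.07 gf 0.0 f [ 0.3  0.7 -0.4]
```

Nothing has moved. Grasp the second blue jar.

```bash
python3 -m crank '[0,0,-0.01,1,33,35,0.8, 0,0,0,0,33,35,0.8, 0,0,0,0,0,0,0.8, 0,0,0,0,0,49,0.8, 0,0,0,0,0,50,0.8]'; python3 -m crank '[0,0,0,0,0,0,0.8, 0,0,0,0,0,0,0, 0,0,0,0,0,0,0, 0,0,0,0,0,0,0, 0,0,0,0,0,0,0]';python3 -m crank '[0,0,0,0,0,-45,0, 0,0,0,0,0,-60,0, 0,0,0,0,0,-60,0]'; python3 plan.py .566 .358 .20 -3.6 .566 .358 .043 -3.6
```

```text
clock: 12.78
tool_pos: [0.5536, -0.1245, 0.0313]
orientation: [-180.0, -0.2, -1.8]
force: [0.8, 0.4, 0.3]
opening: 0.07
gripper_force: 0.0
clock: 13.4
tool_pos: [0.5526, -0.1252, 0.0319]
orientation: [-180.0, -0.1, -1.9]
force: [-0.9, 0.7, 7.9]
opening: 0.0399
gripper_force: 30.0
clock: 13.78
tool_pos: [0.5512, -0.1252, 0.1974]
orientation: [-180.0, 0.0, -1.9]
force: [1.5, 0.3, -1.0]
opening: 0.0401
gripper_force: 30.0
-> [ 0.566  0.358  0.2   -3.6  ]
-0,0,0,-0,-60,-0
-0,0,0,-0,-60,-0
-0,0,0,-0,-61,-0
-0,0,0.01,-0,-60,-1
-0,0,0,-1,-61,-0
-0,0,0.01,-1,-60,-1
-0,0,0,-1,-61,-0
-0,0.001,0.01,-2,-60,-1
-> [ 0.566  0.358  0.043 -3.6  ]
-0,-0,-0,0,-0,52
-0,-0,-0,0,-0,53
-0,-0,-0,0,-0,52
t 13.775 now [ 0.5512 -0.1252  0.1974] [-180.     0.    -1.9] open 0.0401 gf 30.0 f [ 1.5  0.3 -1. ]
```

```bash
python3 -m crank '[0,0,0,0,-60,0,0, 0,0,0,0,-60,0,0, 0,0,0,0,-61,0,0, 0,0,0.01,0,-60,-1,0, 0,0,0,-1,-61,0,0]'; python3 -m crank '[0,0,0.01,-1,-60,-1,0, 0,0,0,-1,-61,0,0, 0,0,0.01,-2,-60,0,0, 0,0,0,0,0,0,0, 0,0,0,0,0,50,0]'; python3 -m crank '[0,0,0,0,0,50,0, 0,0,0,0,0,45,0, 0,0,0,0,0,0,0]';  python3 plan.py .566 .358 .043 -3.6
```

```text
clock: 14.4
tool_pos: [0.5609, 0.1786, 0.197]
orientation: [-180.0, -0.0, -2.5]
force: [1.3, -0.6, -0.7]
opening: 0.0401
gripper_force: 30.0
clock: 15.02
tool_pos: [0.5681, 0.3601, 0.1509]
orientation: [-179.7, -0.3, -3.5]
force: [0.4, 1.2, -2.5]
opening: 0.0397
gripper_force: 30.0
clock: 15.4
tool_pos: [0.5641, 0.3549, 0.049]
orientation: [179.7, 0.3, -3.7]
force: [-0.6, 0.0, -0.4]
opening: 0.0404
gripper_force: 30.0
-> [ 0.566  0.358  0.043 -3.6  ]
0.006,0.005,-0.001,2,-3,6
t 15.4 now [0.5641 0.3549 0.049 ] [179.7   0.3  -3.7] open 0.0404 gf 30.0 f [-0.6  0.  -0.4]
```

```bash
python3 -m crank '[0,0,0,0,0,7,0, 0,0,0,0,0,0,0, 0,0,0,0,0,0,0.63, 0,0,0,0,0,0,0.63, 0,0,0,0,0,-55,0.63]'; python3 -m crank '[0,0,0,0,0,-60,0.7, 0,0,0,0,0,-50,0.8, 0,0,0,0,0,0,0.8]'; python3 chk.py side;  python3 plan.py .6 -.07 .21 -28
```

```text
clock: 16.02
tool_pos: [0.564, 0.3557, 0.0972]
orientation: [179.7, 0.3, -3.6]
force: [0.9, 1.5, 0.7]
opening: 0.0551
gripper_force: 0.0
clock: 16.4
tool_pos: [0.5684, 0.3592, 0.2169]
orientation: [-179.6, -0.4, -3.6]
force: [-0.1, -0.0, -1.0]
opening: 0.0694
gripper_force: 0.0
side blue 255 [0.749 0.338] [304. 145.]
side blue 773 [0.491 0.261] [246. 176.]
side blue 94 [0.567 0.369] [254. 154.]
side blue 111 [0.565 0.251] [268. 172.]
side blue 167 [ 0.622 -0.132] [350. 242.]
side yellow 174 [ 0.433 -0.027] [270. 240.]
side yellow 199 [ 0.445 -0.128] [292. 265.]
side red 139 [ 0.63  -0.024] [331. 217.]
-> [  0.6   -0.07   0.21 -28.  ]
-0,-0,0.05,7,53,0
-0,-0,0.05,10,53,0
-0,-0,0.05,13,52,0
-0,-0,0.06,15,51,0
-0,-0,0.05,19,51,1
-0,-0,0.06,21,49,0
-0,-0,0.05,24,48,1
-0.005,-0.002,0.056,26,48,0
t 16.45 now [0.5671 0.3585 0.2137] [-179.8   -0.2   -3.6] open 0.0702 gf 0.0 f [-0.1 -0.5 -1.7]
```

```bash
python3 -m crank '[0,0,0.05,7,53,0,0.8, 0,0,0.05,10,53,0,0.8, 0,0,0.05,13,52,0,0.8, 0,0,0.06,15,51,0,0.8, 0,0,0.05,19,51,1,0.8]'; python3 -m crank '[0,0,0.06,21,49,0,0.8, 0,0,0.05,24,48,1,0.8, 0,0,0.056,26,48,0,0.8, 0,0,0.05,0,0,0,0.8,0,0,0,0,0,0,0.8]'; python3 plan.py .622 -.131 .13 -31 .622 -.131 .031 -31
```

```text
clock: 17.08
tool_pos: [0.5861, 0.088, 0.2086]
orientation: [179.9, 0.1, -18.6]
force: [0.9, 0.7, 0.2]
opening: 0.0702
gripper_force: 0.0
clock: 17.7
tool_pos: [0.5982, -0.072, 0.2074]
orientation: [179.9, 0.1, -30.9]
force: [-0.3, -0.1, -0.6]
opening: 0.0701
gripper_force: 0.0
-> [  0.622  -0.131   0.13  -31.   ]
0,0,0,25,19,39
0.001,0.002,0.001,26,19,38
-> [  0.622  -0.131   0.031 -31.   ]
0,-0,0,-0,0,50
0,-0,0,-0,0,49
t 17.7 now [ 0.5982 -0.072   0.2074] [ 1.799e+02  1.000e-01 -3.090e+01] open 0.0701 gf 0.0 f [-0.3 -0.1 -0.6]
```

```bash
python3 -m crank '[0,0,0,25,19,39,0.8, 0,0,0,26,19,38,0.8, 0,0,0,0,0,0,0.8, 0,0,0,0,0,49,0.8, 0,0,0,0,0,50,0.8]'; python3 -m crank '[0,0,0,0,0,0,0.8, 0,0,0,0,0,0,0, 0,0,0,0,0,0,0, 0,0,0,0,0,0,0, 0,0,0,0,0,0,0]';python3 -m crank '[0,0,0,0,0,-45,0, 0,0,0,0,0,-60,0, 0,0,0,0,0,-60,0]'; python3 plan.py .629 .296 .20 -3.6 .629 .296 .043 -3.6
```

```text
clock: 18.32
tool_pos: [0.6242, -0.1288, 0.0328]
orientation: [-179.9, -0.1, -30.7]
force: [0.2, 0.3, -1.1]
opening: 0.0703
gripper_force: 0.0
clock: 18.95
tool_pos: [0.6237, -0.1301, 0.034]
orientation: [-180.0, -0.1, -30.9]
force: [-2.1, 1.4, 7.0]
opening: 0.0403
gripper_force: 29.9
clock: 19.32
tool_pos: [0.6227, -0.1301, 0.1992]
orientation: [180.0, 0.0, -30.9]
force: [1.4, -0.0, -2.5]
opening: 0.0396
gripper_force: 29.9
-> [ 0.629  0.296  0.2   -3.6  ]
0,0,-0.07,-30,-53,-0
0,0,-0.07,-27,-55,-0
0,0,-0.07,-23,-56,-0
-0,0,-0.07,-19,-58,-0
-0,0,-0.07,-15,-59,-0
-0,0,-0.06,-10,-60,-0
-0,0.001,-0.066,-7,-60,-1
-> [ 0.629  0.296  0.043 -3.6  ]
-0,-0,-0,-0,-0,52
-0,-0,-0,-0,-0,53
-0,-0,-0,-0,-0,52
t 19.325 now [ 0.6227 -0.1301  0.1992] [180.    0.  -30.9] open 0.0396 gf 29.9 f [ 1.4 -0.  -2.5]
```

```bash
python3 -m crank '[0,0,-0.07,-30,-53,0,0, 0,0,-0.07,-27,-55,0,0, 0,0,-0.07,-23,-56,0,0, 0,0,-0.07,-19,-58,0,0, 0,0,-0.07,-15,-59,0,0]'; python3 -m crank '[0,0,-0.06,-10,-60,0,0, 0,0,-0.066,-13,-60,-1,0, 0,0,0,0,0,0,0, 0,0,0,0,0,0,0, 0,0,0,0,0,50,0]'; python3 -m crank '[0,0,0,0,0,50,0, 0,0,0,0,0,45,0, 0,0,0,0,0,0,0]';  python3 plan.py .623 .297 .043 -3.6
```

```text
clock: 19.95
tool_pos: [0.6268, 0.1764, 0.1978]
orientation: [-180.0, -0.0, -10.7]
force: [1.4, -0.2, -1.9]
opening: 0.0398
gripper_force: 29.9
clock: 20.58
tool_pos: [0.6264, 0.297, 0.1528]
orientation: [-179.7, -0.4, -3.6]
force: [0.1, 0.8, -2.9]
opening: 0.04
gripper_force: 29.9
clock: 20.95
tool_pos: [0.6215, 0.2932, 0.05]
orientation: [179.7, 0.3, -3.7]
force: [-0.3, 0.6, -0.4]
opening: 0.0398
gripper_force: 29.9
-> [ 0.623  0.297  0.043 -3.6  ]
0.005,0.006,-0.003,1,-4,7
t 20.95 now [0.6215 0.2932 0.05  ] [179.7   0.3  -3.7] open 0.0398 gf 29.9 f [-0.3  0.6 -0.4]
```

Same depth as before; release, then go to the yellow jars.

```bash
python3 -m crank '[0,0,0,0,0,6,0, 0,0,0,0,0,0,0, 0,0,0,0,0,0,0.63, 0,0,0,0,0,0,0.63, 0,0,0,-2,0,-55,0.63]'; python3 -m crank '[0,0,0,0,0,-60,0.7, 0,0,0,0,0,-50,0.8, 0,0,0,0,0,0,0.8]'; python3 chk.py side;  python3 plan.py .5 .04 .21 20
```

```text
clock: 21.58
tool_pos: [0.6192, 0.2951, 0.099]
orientation: [179.7, 0.4, -3.6]
force: [0.8, 0.4, 0.9]
opening: 0.0547
gripper_force: 0.0
clock: 21.95
tool_pos: [0.6238, 0.2981, 0.2191]
orientation: [-179.6, -0.5, -3.6]
force: [0.3, 0.5, -0.5]
opening: 0.0699
gripper_force: 0.0
side blue 255 [0.749 0.338] [304. 145.]
side blue 772 [0.491 0.261] [246. 176.]
side blue 95 [0.567 0.369] [254. 154.]
side blue 100 [0.629 0.306] [278. 158.]
side blue 113 [0.565 0.252] [268. 172.]
side yellow 174 [ 0.433 -0.027] [270. 240.]
side yellow 199 [ 0.445 -0.128] [292. 265.]
side red 140 [ 0.63  -0.024] [331. 217.]
-> [ 0.5   0.04  0.21 20.  ]
-0,-0,-0.08,-21,53,1
-0,-0,-0.08,-25,51,1
-0,-0,-0.08,-30,49,1
-0,-0,-0.09,-33,46,1
-0.002,-0.005,-0.082,-37,43,0
t 22.0 now [0.6224 0.2974 0.2159] [-179.8   -0.2   -3.6] open 0.0699 gf 0.0 f [ 0.3  0.  -1.1]
```

All three blue jars are in. Shut the drawer now: push the bar with closed fingers.

```bash
python3 plan.py .405 .31 .19 -3.6 .405 .31 .072 -3.6
```

```text
-> [ 0.405  0.31   0.19  -3.6  ]
-0,-0,0,-54,0,6
-0,-0,0,-55,0,6
-0,-0,0,-54,1,6
-0.004,-0.004,0,-55,0,7
-> [ 0.405  0.31   0.072 -3.6  ]
0,-0,0,0,0,59
0,-0,0,0,0,59
t 22.0 now [0.6224 0.2974 0.2159] [-179.8   -0.2   -3.6] open 0.0699 gf 0.0 f [ 0.3  0.  -1.1]
```

```bash
python3 -m crank '[0,0,0,-54,0,6,0, 0,0,0,-55,0,6,0, 0,0,0,-54,1,6,0, 0,0,0,-55,0,7,0, 0,0,0,0,0,0,0]'; python3 -m crank '[0,0,0,0,0,0,0,0,0,0,0,0,40,0, 0,0,0,0,0,40,0, 0,0,0,0,0,38,0, 0,0,0,0,0,0,0]'; python3 -m crank '[0,0,0,25,0,0,0, 0,0,0,25,0,0,0, 0,0,0,30,0,0,0, 0,0,0,30,0,0,0, 0,0,0,30,0,0,0]';python3 -m crank '[0,0,0,30,0,0,0, 0,0,0,15,0,0,0, 0,0,0,10,0,0,0, 0,0,0,0,0,0,0]'; python3 plan.py .615 .3 .07 -3.6
```

```text
clock: 22.62
tool_pos: [0.4005, 0.3084, 0.1867]
orientation: [179.9, 0.1, -3.4]
force: [0.4, -0.0, 0.2]
opening: 0.0257
gripper_force: 0.0
clock: 23.25
tool_pos: [0.4036, 0.3073, 0.0668]
orientation: [179.7, 0.2, -3.7]
force: [-0.5, -0.1, 1.4]
opening: 0.0002
gripper_force: 0.0
clock: 23.88
tool_pos: [0.5452, 0.3007, 0.071]
orientation: [-180.0, -0.0, -3.6]
force: [-2.8, 2.8, -0.4]
opening: 0.0007
gripper_force: 1.5
clock: 24.38
tool_pos: [0.599, 0.297, 0.0699]
orientation: [-180.0, -0.0, -3.6]
force: [-0.1, -0.4, 0.2]
opening: 0.0002
gripper_force: 0.0
-> [ 0.615  0.3    0.07  -3.6  ]
-0,-0,-0,16,-4,-0
t 24.375 now [0.599  0.297  0.0699] [-180.    -0.    -3.6] open 0.0002 gf 0.0 f [-0.1 -0.4  0.2]
```

```bash
python3 -m crank '[0,0,0,7,0,0,0, 0,0,0,5,0,0,0, 0,0,0,4,0,0,0, 0,0,0,0,0,0,0]'; python3 -m crank '[0,0,0,3,0,0,0, 0,0,0,0,0,0,0]'; python3 -m crank '[0,0,0,3,0,0,0, 0,0,0,0,0,0,0]'
```

```text
clock: 24.88
tool_pos: [0.6134, 0.2961, 0.0696]
orientation: [180.0, 0.1, -3.6]
force: [-6.7, 0.5, 4.3]
opening: 0.0004
gripper_force: 3.4
clock: 25.12
tool_pos: [0.6136, 0.296, 0.0695]
orientation: [179.9, 0.3, -3.6]
force: [-20.0, 2.9, 11.4]
opening: 0.0006
gripper_force: 9.6
clock: 25.38
tool_pos: [0.6138, 0.296, 0.0695]
orientation: [179.9, 0.6, -3.6]
force: [-31.5, 6.3, 18.9]
opening: 0.0006
gripper_force: 15.8
```

Firm stop at the expected spot, so the drawer is shut. I back off, lift and head for the yellow jars.

```bash
python3 -m crank '[0,0,0,-30,0,0,0, 0,0,0,-20,0,-20,0, 0,0,0,0,0,-60,0.8, 0,0,0,0,0,-55,0.8, 0,0,0,0,0,0,0.8]'; python3 chk.py side; python3 plan.py .434 -.026 .19 25 .434 -.026 .13 25 .434 -.026 .031 25
```

```text
clock: 26.0
tool_pos: [0.5732, 0.3007, 0.2106]
orientation: [-179.6, -0.5, -3.5]
force: [-0.3, -0.4, -0.0]
opening: 0.0249
gripper_force: 0.0
side blue 255 [0.749 0.338] [304. 145.]
side yellow 174 [ 0.433 -0.027] [270. 240.]
side yellow 199 [ 0.445 -0.128] [292. 265.]
side red 139 [ 0.63  -0.024] [331. 217.]
-> [ 0.434 -0.026  0.19  25.   ]
-0,-0,-0.08,-20,56,3
-0,-0,-0.08,-24,54,3
-0,-0,-0.08,-28,52,2
-0,-0,-0.09,-32,49,3
-0,-0,-0.08,-36,46,2
-0.002,-0.005,-0.089,-40,44,3
-> [ 0.434 -0.026  0.13  25.   ]
0,-0,0,-0,-1,60
-> [ 0.434 -0.026  0.031 25.   ]
0,-0,0,-0,0,49
0,-0,0,-0,0,50
t 26.05 now [0.5718 0.2999 0.2074] [-179.8   -0.2   -3.6] open 0.0291 gf 0.0 f [-0.9 -0.2 -1.2]
```

```bash
python3 plan.py .434 -.026 .19 -65 .434 -.026 .13 -65 .434 -.026 .031 -65
```

```text
-> [ 4.34e-01 -2.60e-02  1.90e-01 -6.50e+01]
-0,-0,0.18,-20,56,3
-0,-0,0.18,-9,58,3
-0,-0,0.18,1,59,2
-0,0,0.18,12,58,3
-0,0,0.18,22,54,2
-0.006,0.001,0.172,32,50,3
-> [ 4.34e-01 -2.60e-02  1.30e-01 -6.50e+01]
0,0,-0,-0,0,60
-> [ 4.34e-01 -2.60e-02  3.10e-02 -6.50e+01]
0,0,-0,-0,0,49
0,0,-0,-0,0,50
t 26.05 now [0.5718 0.2999 0.2074] [-179.8   -0.2   -3.6] open 0.0291 gf 0.0 f [-0.9 -0.2 -1.2]
```

```bash
python3 -m crank '[0,0,0.18,-20,56,3,0.8, 0,0,0.18,-9,58,3,0.8, 0,0,0.18,1,59,2,0.8, 0,0,0.18,12,58,3,0.8, 0,0,0.18,22,54,2,0.8]'; python3 -m crank '[0,0,0.172,32,50,3,0.8, 0,0,0,0,0,30,0.8, 0,0,0,0,0,0,0.8]'; python3 plan.py .434 -.026 .13 -65  .434 -.026 .031 -65
python3 - <<'E'
from h import *
cv2.imwrite('pics/w4.png',eyes.snapshot('wrist'))
E
```

```text
clock: 26.68
tool_pos: [0.4541, 0.0257, 0.1904]
orientation: [179.9, 0.0, -55.5]
force: [1.3, -0.1, 0.7]
opening: 0.0695
gripper_force: 0.0
clock: 27.05
tool_pos: [0.4309, -0.0284, 0.1565]
orientation: [179.7, 0.0, -65.1]
force: [-0.5, -0.7, -0.2]
opening: 0.0704
gripper_force: 0.0
-> [ 4.34e-01 -2.60e-02  1.30e-01 -6.50e+01]
0.005,0.001,-0.002,-1,-4,27
-> [ 4.34e-01 -2.60e-02  3.10e-02 -6.50e+01]
-0,-0,0,0,0,49
-0,-0,0,0,0,50
t 27.05 now [ 0.4309 -0.0284  0.1565] [179.7   0.  -65.1] open 0.0704 gf 0.0 f [-0.5 -0.7 -0.2]
```

View pics/w4.png

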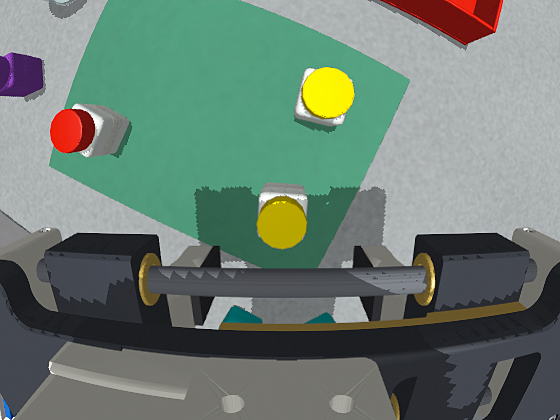

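Yellow cap at (282,222) sits centred between the fingers with its faces square to them; the turquoise look-alikes (235,318) are well behind. I go down and grip.

```bash
python3 -m crank '[0,0,0,0,-1,25,0.8, 0,0,0,0,0,49,0.8, 0,0,0,0,0,48,0.8, 0,0,0,0,0,0,0.8, 0,0,0,0,0,0,0]'; python3 -m crank '[0,0,0,0,0,0,0, 0,0,0,0,0,0,0, 0,0,0,0,0,0,0]';python3 -m crank '[0,0,0,0,0,-45,0, 0,0,0,0,0,-60,0, 0,0,0,0,0,-40,0]'; python3 plan.py .591 -.372 .17 -94 .591 -.372 .036 -94
```

```text
clock: 27.72
tool_pos: [0.4353, -0.0262, 0.038]
orientation: [-179.9, -0.0, -64.9]
force: [1.2, -0.0, 0.2]
opening: 0.0641
gripper_force: 0.0
clock: 28.1
tool_pos: [0.4345, -0.0267, 0.0376]
orientation: [-179.9, -0.0, -65.0]
force: [-2.2, 1.5, 8.7]
opening: 0.0409
gripper_force: 29.2
clock: 28.48
tool_pos: [0.4342, -0.0269, 0.1846]
orientation: [-179.8, -0.0, -65.0]
force: [0.4, 0.3, -1.6]
opening: 0.0404
gripper_force: 29.2
-> [  0.591  -0.372   0.17  -94.   ]
-0,0,0.07,54,1,2
-0,0,0.07,54,-3,2
-0,0,0.07,54,-7,2
-0,0,0.07,53,-11,2
-0,0,0.08,52,-15,2
-0,0,0.07,51,-19,2
-0.003,0.001,0.076,49,-22,3
-> [ 5.91e-01 -3.72e-01  3.60e-02 -9.40e+01]
0,-0,-0,0,0,45
0,-0,-0,0,0,44
0,-0,-0,0,0,45
t 28.475 now [ 0.4342 -0.0269  0.1846] [-179.8   -0.   -65. ] open 0.0404 gf 29.2 f [ 0.4  0.3 -1.6]
```

```bash
python3 -m crank '[0,0,0.07,54,1,2,0, 0,0,0.07,54,-3,2,0, 0,0,0.07,54,-7,2,0, 0,0,0.07,53,-11,2,0, 0,0,0.08,52,-15,2,0]'; python3 -m crank '[0,0,0.07,51,-19,2,0, 0,0,0.076,49,-22,3,0, 0,0,0,0,0,30,0, 0,0,0,0,0,0,0]'; python3 plan.py .591 -.372 .04 -94
python3 - <<'E'
from h import *
m=eyes.camera_model('wrist'); cv2.imwrite('pics/w5.png',eyes.snapshot('wrist'))
q=spotter.place_of('wrist','yellow_tub_in'); print([(x['p'],x['location'],onz('wrist',x['location'],.004,m)) for x in q[:2]])
E
```

```text
clock: 29.1
tool_pos: [0.5461, -0.2752, 0.1716]
orientation: [-180.0, 0.0, -85.8]
force: [1.3, 1.1, -0.9]
opening: 0.0407
gripper_force: 29.2
clock: 29.6
tool_pos: [0.5886, -0.3714, 0.1333]
orientation: [179.7, 0.1, -94.1]
force: [-0.3, -0.2, -1.1]
opening: 0.0405
gripper_force: 29.2
-> [ 5.91e-01 -3.72e-01  4.00e-02 -9.40e+01]
0,0,-0,0,-1,47
0.006,0.002,-0.002,1,-2,46
t 29.6 now [ 0.5886 -0.3714  0.1333] [ 1.797e+02  1.000e-01 -9.410e+01] open 0.0405 gf 29.2 f [-0.3 -0.2 -1.1]
[]
```

View pics/w5.png

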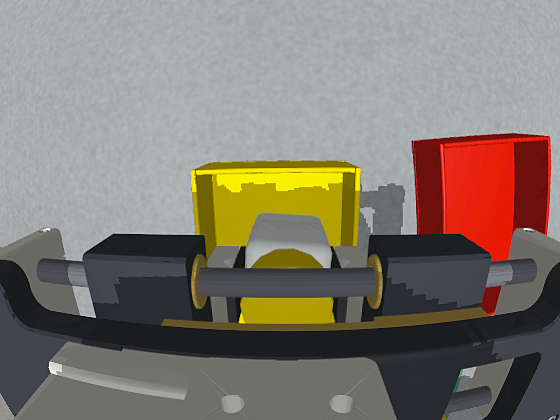

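The held yellow-capped jar (288,280) is over the yellow tub, whose far rim runs (192,170)–(360,167). The red tub's near-image edge is at (415,142)–(548,137). I measure both rims.

```bash
python3 - <<'E'
from h import *
m=eyes.camera_model('wrist')
for p in [(192,171),(360,168),(413,142),(549,136)]: print(p,onz('wrist',p,.06,m)[:2].round(4))
E
```

```text
(192, 171) [ 0.6588 -0.4164]
(360, 168) [ 0.5338 -0.4096]
(413, 142) [ 0.4911 -0.4279]
(549, 136) [ 0.3441 -0.4359]
```

```bash
python3 -m crank '[0,0,0,-2,-10,0,0, 0,0,0,0,0,45,0, 0,0,0,0,0,38,0, 0,0,0,0,0,5,0, 0,0,0,0,0,0,0]'; python3 plan.py .599 -.37 .04 -94
```

```text
clock: 30.32
tool_pos: [0.6023, -0.3705, 0.0502]
orientation: [-179.9, -0.1, -93.9]
force: [1.0, 1.2, -0.7]
opening: 0.04
gripper_force: 29.2
-> [ 5.99e-01 -3.70e-01  4.00e-02 -9.40e+01]
-0.002,-0.001,0.001,-0,3,10
t 30.325 now [ 0.6023 -0.3705  0.0502] [-1.799e+02 -1.000e-01 -9.390e+01] open 0.04 gf 29.2 f [ 1.   1.2 -0.7]
```

```bash
python3 -m crank '[0,0,0,0,2,10,0, 0,0,0,0,0,0,0, 0,0,0,0,0,0,0.63, 0,0,0,0,0,0,0.63, 0,0,0,0,0,-55,0.63]'; python3 -m crank '[0,0,0,0,0,-60,0.7, 0,0,0,0,0,-50,0.8, 0,0,0,0,0,0,0.8]'; python3 chk.py side;  python3 plan.py .446 -.128 .17 -83 .446 -.128 .13 -83 .446 -.128 .033 -83
```

```text
clock: 30.95
tool_pos: [0.5962, -0.3691, 0.0896]
orientation: [179.5, 0.2, -94.1]
force: [1.9, -0.7, 0.1]
opening: 0.0548
gripper_force: 0.0
clock: 31.32
tool_pos: [0.6014, -0.3716, 0.21]
orientation: [-179.5, -0.2, -94.0]
force: [0.7, -0.5, -0.7]
opening: 0.0692
gripper_force: 0.0
side blue 255 [0.749 0.338] [304. 145.]
side yellow 200 [ 0.445 -0.129] [292. 265.]
side red 139 [ 0.63  -0.024] [331. 217.]
-> [  0.446  -0.128   0.17  -83.   ]
-0,-0,-0.04,-46,34,7
-0,-0,-0.04,-48,32,7
-0,-0,-0.04,-49,31,7
-0,-0,-0.04,-50,28,7
-0.005,-0.002,-0.032,-51,27,8
-> [  0.446  -0.128   0.13  -83.   ]
0,-0,-0,0,-0,40
-> [ 4.46e-01 -1.28e-01  3.30e-02 -8.30e+01]
0,-0,-0,0,-0,48
0,-0,-0,0,-0,49
t 31.375 now [ 0.6002 -0.3707  0.2067] [-1.797e+02 -1.000e-01 -9.400e+01] open 0.0698 gf 0.0 f [-0.3 -0.2 -0.5]
```

```bash
python3 -m crank '[0,0,-0.04,-46,34,7,0.8, 0,0,-0.04,-48,32,7,0.8, 0,0,-0.04,-49,31,7,0.8, 0,0,-0.04,-50,28,7,0.8, 0,0,-0.032,-51,27,8,0.8]'; python3 -m crank '[0,0,0,0,0,0,0.8, 0,0,0,0,0,0,0.8, 0,0,0,0,0,40,0.8, 0,0,0,0,0,48,0.8, 0,0,0,0,0,46,0.8]'; python3 -m crank '[0,0,0,0,0,0,0.8, 0,0,0,0,0,0,0, 0,0,0,0,0,0,0, 0,0,0,0,0,0,0, 0,0,0,0,0,0,0]';python3 -m crank '[0,0,0,0,0,-45,0, 0,0,0,0,0,-60,0, 0,0,0,0,0,-40,0]'; python3 plan.py .604 -.289 .17 -94 .604 -.289 .04 -94
```

```text
clock: 32.0
tool_pos: [0.4426, -0.1264, 0.1664]
orientation: [179.9, 0.0, -83.0]
force: [1.3, 1.6, 0.9]
opening: 0.0703
gripper_force: 0.0
clock: 32.62
tool_pos: [0.445, -0.1285, 0.032]
orientation: [-180.0, -0.0, -83.1]
force: [0.2, 0.4, 0.1]
opening: 0.0701
gripper_force: 0.0
clock: 33.25
tool_pos: [0.445, -0.1275, 0.0347]
orientation: [-179.9, -0.0, -83.0]
force: [-1.4, 1.2, 8.1]
opening: 0.0406
gripper_force: 29.1
clock: 33.62
tool_pos: [0.4448, -0.1274, 0.1816]
orientation: [-179.8, -0.0, -83.0]
force: [0.9, 0.7, -1.2]
opening: 0.0406
gripper_force: 29.1
-> [  0.604  -0.289   0.17  -94.   ]
-0,0,0.05,45,-35,3
-0,0,0.05,43,-37,3
-0,0,0.05,41,-39,3
-0.003,0,0.042,40,-40,3
-> [ 6.04e-01 -2.89e-01  4.00e-02 -9.40e+01]
-0,0,0,-0,-0,43
-0,0,0,-0,-0,44
-0,0,0,-0,-0,43
t 33.625 now [ 0.4448 -0.1274  0.1816] [-179.8   -0.   -83. ] open 0.0406 gf 29.1 f [ 0.9  0.7 -1.2]
```

```bash
python3 -m crank '[0,0,0.05,45,-35,3,0, 0,0,0.05,43,-37,3,0, 0,0,0.05,41,-39,3,0, 0,0,0.042,40,-40,3,0, 0,0,0,0,0,0,0]'; python3 -m crank '[0,0,0,0,0,0,0, 0,0,0,0,0,43,0, 0,0,0,0,0,43,0, 0,0,0,0,0,38,0, 0,0,0,0,0,0,0]'; python3 plan.py .604 -.289 .038 -94
```

```text
clock: 34.25
tool_pos: [0.6044, -0.2917, 0.1642]
orientation: [179.9, 0.0, -94.2]
force: [-0.9, 0.1, -2.1]
opening: 0.0405
gripper_force: 29.1
clock: 34.88
tool_pos: [0.6007, -0.2879, 0.0406]
orientation: [179.7, 0.1, -94.0]
force: [0.1, 0.2, -0.4]
opening: 0.0404
gripper_force: 29.1
-> [ 6.04e-01 -2.89e-01  3.80e-02 -9.40e+01]
0.005,0.001,0.001,1,-3,3
t 34.875 now [ 0.6007 -0.2879  0.0406] [ 1.797e+02  1.000e-01 -9.400e+01] open 0.0404 gf 29.1 f [ 0.1  0.2 -0.4]
```

```bash
python3 -m crank '[0,0,0,0,-2,3,0, 0,0,0,0,0,0,0, 0,0,0,0,0,0,0.63, 0,0,0,0,0,0,0.63, 0,0,0,0,0,-55,0.63]'; python3 -m crank '[0,0,0,0,0,-60,0.7, 0,0,0,0,0,-50,0.8, 0,0,0,0,0,0,0.8]'; python3 chk.py side;  python3 plan.py .63 -.025 .17 -95 .63 -.025 .13 -95 .63 -.025 .033 -95
```

```text
clock: 35.5
tool_pos: [0.6023, -0.2887, 0.091]
orientation: [179.5, 0.1, -94.1]
force: [1.9, -0.1, 0.9]
opening: 0.0551
gripper_force: 0.0
clock: 35.88
tool_pos: [0.6077, -0.2905, 0.2106]
orientation: [-179.5, -0.1, -94.0]
force: [-0.2, -0.2, -0.4]
opening: 0.0691
gripper_force: 0.0
side blue 255 [0.749 0.338] [304. 145.]
side red 139 [ 0.63  -0.024] [331. 217.]
-> [ 6.3e-01 -2.5e-02  1.7e-01 -9.5e+01]
-0,-0,0,-53,-1,7
-0,-0,0,-53,-1,8
-0,-0,0.01,-53,-1,7
-0,-0,0,-53,-0,8
-0.005,-0.001,0.007,-54,-1,7
-> [ 6.3e-01 -2.5e-02  1.3e-01 -9.5e+01]
-0,0,0,0,0,40
-> [ 6.3e-01 -2.5e-02  3.3e-02 -9.5e+01]
-0,0,0,0,0,49
-0,0,0,0,0,48
t 35.925 now [ 0.6063 -0.2898  0.2075] [-179.7   -0.   -94. ] open 0.0697 gf 0.0 f [-0.3  0.1 -1.3]
```

```bash
python3 -m crank '[0,0,0,-53,-1,7,0.8, 0,0,0,-53,-1,8,0.8, 0,0,0.01,-53,-1,7,0.8, 0,0,0,-53,0,8,0.8, 0,0,0.007,-54,-1,7,0.8]'; python3 -m crank '[0,0,0,0,0,0,0.8, 0,0,0,0,0,0,0.8, 0,0,0,0,0,40,0.8, 0,0,0,0,0,48,0.8, 0,0,0,0,0,46,0.8]'; python3 -m crank '[0,0,0,0,0,0,0.8, 0,0,0,0,0,0,0, 0,0,0,0,0,0,0, 0,0,0,0,0,0,0, 0,0,0,0,0,0,0]';python3 -m crank '[0,0,0,0,0,-45,0, 0,0,0,0,0,-60,0, 0,0,0,0,0,-40,0]'; python3 plan.py .41 -.30 .17 -86
```

```text
clock: 36.55
tool_pos: [0.6281, -0.023, 0.166]
orientation: [179.9, -0.0, -95.0]
force: [1.1, 0.5, -0.2]
opening: 0.07
gripper_force: 0.0
clock: 37.17
tool_pos: [0.6286, -0.0262, 0.0323]
orientation: [-180.0, 0.0, -95.1]
force: [0.3, -0.0, 0.4]
opening: 0.0702
gripper_force: 0.0
clock: 37.8
tool_pos: [0.6297, -0.0244, 0.0349]
orientation: [-179.9, 0.0, -95.0]
force: [-0.0, 0.7, 5.0]
opening: 0.0398
gripper_force: 30.0
clock: 38.17
tool_pos: [0.6295, -0.0244, 0.1816]
orientation: [-179.9, 0.0, -95.0]
force: [0.5, 0.1, -1.1]
opening: 0.04
gripper_force: 30.0
-> [  0.41  -0.3    0.17 -86.  ]
-0,0,-0.03,49,32,2
-0,0,-0.03,48,34,2
-0,0,-0.02,47,35,2
-0,0,-0.03,46,37,2
-0,0,-0.02,45,38,2
-0.003,0,-0.026,44,38,1
t 38.175 now [ 0.6295 -0.0244  0.1816] [-179.9    0.   -95. ] open 0.04 gf 30.0 f [ 0.5  0.1 -1.1]
```

```bash
python3 -m crank '[0,0,-0.03,49,32,2,0, 0,0,-0.03,48,34,2,0, 0,0,-0.02,47,35,2,0, 0,0,-0.03,46,37,2,0, 0,0,-0.02,45,38,2,0]'; python3 -m crank '[0,0,-0.026,44,38,1,0, 0,0,0,0,0,0,0, 0,0,0,0,0,0,0]'
python3 - <<'E'
from h import *
print(get_obs()['tool_pos'],get_obs()['gripper_force'])
m=eyes.camera_model('wrist'); im=eyes.snapshot('wrist'); cv2.imwrite('pics/w6.png',im); np.savez('m6.npz',**m)
E
```

```text
clock: 38.8
tool_pos: [0.4441, -0.2552, 0.1688]
orientation: [-180.0, 0.0, -87.5]
force: [0.0, -0.6, -1.5]
opening: 0.0397
gripper_force: 30.0
clock: 39.17
tool_pos: [0.4095, -0.2999, 0.1678]
orientation: [-180.0, -0.0, -86.1]
force: [0.0, 0.2, -1.8]
opening: 0.0399
gripper_force: 30.0
[ 0.40947552 -0.29991088  0.16776718] 29.963218867778778
```

View pics/w6.png

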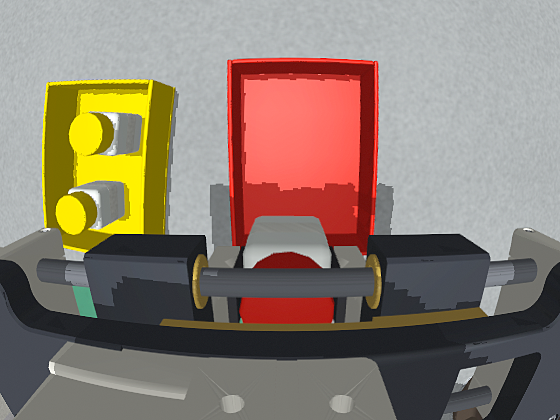

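The red jar (288,285) hangs above the near end of the red tub, whose far rim runs (229,61)–(378,61). Both yellow jars stand upright in the yellow tub, at (95,132) and (80,210).

```bash
python3 - <<'E'
from h import *
m=eyes.camera_model('wrist')
a,b=[onz('wrist',p,.06,m)[:2] for p in [(229,62),(378,62)]]
ex=(a-b)/np.linalg.norm(a-b); ey=np.array([-ex[1],ex[0]]); print(a,b,np.linalg.norm(a-b),np.degrees(np.arctan2(ex[1],ex[0])),(a+b)/2+.085*ey)
E
python3 plan.py .4 -.345 .12 -86
```

```text
[ 0.46604102 -0.42307282] [ 0.34353827 -0.43370725] 0.12296346303371247 4.961396148119771 [ 0.39743846 -0.34370852]
-> [  0.4    -0.345   0.12  -86.   ]
-0,-0,-0,22,7,24
-0.001,-0,-0.001,23,6,24
t 39.225 now [ 0.4099 -0.2995  0.1677] [-180.   -0.  -86.] open 0.0396 gf 30.0 f [ 0.6  0.2 -1.1]
```

```bash
python3 -m crank '[0,0,0,22,7,0,0, 0,0,0,23,7,0,0, 0,0,0,0,0,0,0, 0,0,0,0,0,43,0, 0,0,0,0,0,43,0]'; python3 -m crank '[0,0,0,0,0,38,0, 0,0,0,0,0,0,0]'; python3 plan.py .398 -.344 .038 -86
```

```text
clock: 39.85
tool_pos: [0.4, -0.3447, 0.0811]
orientation: [-179.9, -0.0, -86.0]
force: [0.5, 0.8, -2.3]
opening: 0.0396
gripper_force: 30.0
clock: 40.1
tool_pos: [0.3974, -0.3438, 0.0412]
orientation: [179.7, 0.2, -86.0]
force: [0.0, 0.3, -0.2]
opening: 0.0395
gripper_force: 30.0
-> [ 3.98e-01 -3.44e-01  3.80e-02 -8.60e+01]
0.005,0.003,0,0,-1,3
t 40.1 now [ 0.3974 -0.3438  0.0412] [179.7   0.2 -86. ] open 0.0395 gf 30.0 f [ 0.   0.3 -0.2]
```

```bash
python3 -m crank '[0,0,0,0,0,3,0, 0,0,0,0,0,0,0, 0,0,0,0,0,0,0.63, 0,0,0,0,0,0,0.63, 0,0,0,0,0,-55,0.63]'; python3 -m crank '[0,0,0,0,0,-60,0.7, 0,0,0,0,0,-60,0.8, 0,0,0,-40,0,-40,0.8, 0,0,0,0,0,0,0.8, 0,0,0,0,0,0,0.8]'
python3 - <<'E'
from h import *
a=eyes.snapshot('scene'); b=eyes.snapshot('side')
c=cv2.resize(np.hstack([a[90:,20:500],b[90:,200:460]]),None,fx=1.08,fy=1.08); cv2.imwrite('pics/end.png',c)
E
python3 plan.py .4 -.25 .24 -86
```

```text
clock: 40.72
tool_pos: [0.3962, -0.3446, 0.0932]
orientation: [179.6, 0.2, -86.1]
force: [1.3, -0.2, -0.3]
opening: 0.0551
gripper_force: 0.0
clock: 41.35
tool_pos: [0.3957, -0.3055, 0.2557]
orientation: [-180.0, 0.0, -86.0]
force: [0.1, 0.6, -0.7]
opening: 0.0701
gripper_force: 0.0
-> [  0.4   -0.25   0.24 -86.  ]
0.002,0.001,-0.001,-55,-8,15
t 41.45 now [ 0.3954 -0.3058  0.2545] [179.9   0.  -86.1] open 0.0698 gf 0.0 f [-1.2 -0.   0.4]
```

View pics/end.png

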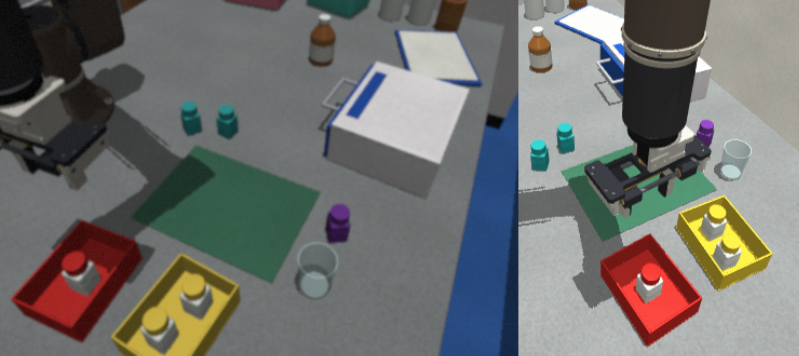

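The end view shows the red jar upright in the red tub (78,272), both yellow jars upright in the yellow tub (195,292) and (157,325), the mat empty and the drawer shut (350,95). The beaker and bottle are where they were, and the gripper is clear.

```bash
python3 -c "
from plant import ctrl
print(ctrl.close_job())"
```

```text
the job is handed in; nothing more can be done
None
```

I put all six jars away by cap colour (three blue in the drawer, two yellow and one red in their tubs), shut the drawer against its stop, left the beaker and amber bottle untouched, and handed the job in; no verdict came back.

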